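Lock off the air and hold the piston rod drawn out

ROBOT

A 6-joint arm with a two-finger parallel gripper is mounted at the origin on a cart in front of the work surface, level with it; the furniture and walls round the work are solid. World frame = base frame: x ahead of the robot, y to its left, z up, the work surface at z = 0. Lengths are in m, angles in degrees, forces in N, time in s.
With the tool pointing down it reaches from about 0.35 to 0.975 m from the base axis. Payload 4.9 kg.
Tool frame: the origin (TCP) lies midway between the tips of the shut fingers; the grasp point (between the pads) lies 19 mm behind it (manip.pinch_z is the z of the grasp point in the tool frame, in m); z points along the fingers, y is the line along which they close (so a half turn about z gives the same grasp; the last joint's range is limited). The gripper opens to 85 mm and grips with 20 to 120 N. Pads are 22 mm wide; open, the fingers measure 114 mm over their backs; the gripper's body (76 mm by 85 mm) begins 54 mm behind the grasp point. The pads swing forward as they close: fully open they stand 13 mm farther back than shut.
Start: joints at [68.526, 3.019, 92.412, -0, 84.569, -6.818], TCP at [0.158, 0.605, 0.231] pointing down, gripper open.
Joint ranges: [-172.51, 172.51], [-57.92, 126.97], [3.15, 148.05], [-58.71, 238.71], [5.1, 150.11], [-179.66, 179.66]. Speed limits (degrees/s): [147.25, 147.25, 180, 180, 180, 180].

INTERFACE

Orientations are given as a 3x3 rotation matrix whose columns are the frame's x, y, z axes.
In Python, from station import observe, viewer, job, manip gives the robot as it stands.
- The arm moves only by the tool send_rows, never from a script. Its argument "deltas" is a list of rows, each an object of numbers: "tx", "ty", "tz": the shift along the tool's x, y, z as a fraction of full scale; "roll": the turn about the tool's z as a fraction of full scale. In form: [{"tx": .., "ty": .., "tz": .., "roll": ..}, ...]. A call has 1 to 8 rows; each row is the pose to reach, as a shift and turn from the pose commanded when the call began, along the tool's axes at that moment; what a row does not reach only later rows make up. Full scale, the value 1, is 0.15 m for a shift and 45 degrees for a turn. A row lasts 1/10 s, in which the tool goes at most 50 mm and 8.59 degrees, less where a joint would pass 70% of its speed; a pose out of reach is approached as far as the arm can. A call with a number of a shift or a turn outside -1 to 1 is refused whole. A call with a gripper value outside its range is refused whole. "claw" is the closure, from 0 (fully open) to 1 (shut), set as the call begins (left out, the last holds). The fingers move at their own pace and stop on an object; the grip force is fixed at half the most. Time passes only in rows, so rows that repeat a pose let the fingers close. It gives the time, the measured TCP pose, the force, the opening and the grip force at its end, in the units of the state.
- observe(): the state, without advancing time (a new reading comes with each control period).
- viewer.capture(name): name is "side" or "top"; returns the picture (400x640x3 uint8, red, green, blue); there is no depth.
- viewer.camera_info(name): a dict with "camera_matrix" (3x3 intrinsics, pixels), "k1" (the pictures are not rectified: a ray, as slopes to the right and down, at radius r is drawn at 1 + k1 r^2 times it, then the intrinsics apply), "xyz" and "attitude" of the camera in the world. Camera axes: x right, y down, z forward; pixel columns grow to the right and rows downward; lengths in m; the calibration is good to about 2 mm. A picture is of the moment at which its call begins. camera_info takes no time and is no camera call.
- job.close_job(): hands the job in; it is judged then, once.
The state is a dict: "time": time; "qpos": joint angles; "dq": joint speeds; "joint_efforts": joint torques, N m; "tool_pos": TCP position; "tool_rot": TCP orientation; "contact_force": force on the tool from outside, world axes, zero at the start; "moment": the same for the moment, N m; "gripper_width": finger opening in m; "gripper_force": force on a finger pad.
Only numpy, scipy, OpenCV 4.12 (cv2) and the standard library are available. Lean on these libraries where they do the work, as an engineer would, in place of code of your own. Each camera call takes 0.05 s, during which the arm holds its last target. There are 200 camera calls.

TASK

On the small air-cylinder stand, turn the regulator knob until its pointer stands at the OFF mark (facing the lock) and slide the lock fully home over the pointer. Then draw the piston rod straight up out of the cylinder just until the groove turned in it stands clear above the cylinder's head, its lower end still in the bore, for inspection. Finish while holding the rod still there; leave the lock home, and do not disturb the ring blank lying on the stand or the felt wheel on the bench behind it.

Things in the scene. Friction and masses are not known exactly. Their poses are not given: they have to be found in the camera images.
- knob (a joint): Regulator knob on the stand, turning on a vertical axis (about 0.04 N m of friction, stays where left). 0: the pointer lies exactly at the OFF mark, i.e. along the stand's -y, facing the lock. Grows as the knob is turned clockwise seen from above; starts at 0.45 to 1.25 rad, so it is to be turned counter-clockwise to 0. It can be overturned to -0.3.
- knob_grip (a point): Point on the knob's axis, 10 mm below the top of its upright black bar grip. The bar is 12 mm thick, 38 mm long and 32 mm high, standing on a round skirt (radius 21 mm) whose top is 21 mm below this point. The point turns with the knob: its z is up, its -y runs along the bar towards the pointer; the pointer is a low black lug under the bar's end, reaching 35 mm from the axis. A white line on top of the bar runs the same way.
- lock (a joint): Steel lock that slides level along the stand's +y towards the knob: 0 as found (open), 0.025 m fully home at its stop, with the two prongs of its fork (14 mm apart) on either side of the pointer. About 1.5 N of friction. If the pointer is more than about 0.1 rad off the mark the prongs strike it.
- lock_grip (a point): Middle of the lock's upright steel tab, 10 mm below its top: the tab is 10 mm thick (stand x), 18 mm long (stand y) and 32 mm high on its carriage, whose top is 21 mm below this point (the rails beside it are no higher). At the start the tab stands 79 mm from the knob's axis on the stand's -y side; the point has the stand's axes, and +y is the direction to slide.
- bore_mouth (a point): Centre of the bore's mouth, level with the flat top of the cylinder's square head (50 x 50 mm, 90 mm above the bench; four nuts on it are 4 mm high). It does not move and has the stand's axes: the knob's axis lies 115 mm from the bore along the stand's -y. The stand is fixed to the bench: a plate 72 x 250 mm. The bore is vertical, 17.5 mm wide and 75 mm deep.
- rod_grip (a point): Middle of the piston rod's round upper handle (24 mm across, 38 mm high, upright, with a 9 mm stud on top), on the rod's axis. The rod is loose, 0.15 to 0.31 kg, and stands on the bore's floor with this point 30 mm above bore_mouth; the handle's underside is 11 mm above bore_mouth. The shank below it is 16 mm thick and reaches 75 mm down into the bore.
- rod_groove (a point): Middle of the 4 mm wide groove turned in the rod's shank, 69 mm below rod_grip; at the start it is hidden in the bore 39 mm below bore_mouth. A lift of about 46 mm puts it 7 mm clear above the head; the rod leaves the bore at 75 mm.
- ring_blank: Metal ring blank, 36 x 41 x 8 mm, lying loose on the stand's plate between knob and cylinder; leave it. Origin at the centre of its underside.
- felt_disc: Felt polishing wheel, 52 mm across, 14 mm high, lying loose on the bench behind and to the right of the stand, in front of the motor; leave it. Origin at the centre of its underside. Above it the grey hood's clear lip guard hangs 0.17 to 0.23 m over the bench at x = 0.53 m, y below 0.07 m: keep the hand clear of it.

How it is judged (in metres and radians):
On the way, in this order (a step that is already met when the one before it is completed fails the run):
1. the knob stands at the OFF mark, the lock still open (value of joint knob between -0.1 and 0.1 rad and value of joint lock below 0.006 m), for 0.2 s.
2. the lock is slid home over the pointer, the rod still down (value of joint knob between -0.12 and 0.12 rad and value of joint lock above 0.0215 m and z of rod_groove in the frame of bore_mouth below -0.034 m), for 0.2 s.
3. the rod is drawn up so that its groove stands just clear of the head (z of rod_groove in the frame of bore_mouth between 0.001 and 0.016 m), for 0.3 s.
At the end, for the whole second after the job is handed in: The program ends while holding: knob within 0.12 rad of OFF, lock within 3.5 mm of home; the rod gripped by the fingers, still, upright within 0.08 rad, in line with the bore within 4 mm, the groove's middle 1 to 16 mm above the head's top, and the rod pressing on the stand with less than 15 N (all of step 3 and value of joint knob between -0.12 and 0.12 rad and value of joint lock above 0.0215 m and horizontal distance between rod_groove and bore_mouth below 0.004 m and angle between the z axis of rod_groove and the z axis of bore_mouth, either way round below 0.08 rad and linear speed of rod below 0.02 m/s and contact force between the fingers and rod above 2 N and contact force between rod and stand below 15 N); the arm keeps its last pose, push and grip.
It fails at once if the rod is drawn too far, nearly out of its bore (z of rod_groove in the frame of bore_mouth above 0.026 m).
It fails at once if the rod is forced hard against the bore (over 60 N) (contact force between rod and stand above 60 N).
It fails at once if the ring blank is disturbed (over 15 mm) (distance of ring_blank from where it was at the start of the episode above 0.015 m).
It fails at once if the felt wheel is disturbed (over 15 mm) (distance of felt_disc from where it was at the start of the episode above 0.015 m).
It also fails if it takes over 51 s, if anything falls off the work surface, if the arm or the gripper's body presses on something with over 40 N, if the wrist force passes 120 N, or if a joint passes its speed limit or range.

## Working session

There is one attempt and no reset: what is moved stays moved. The work goes in short steps, Python scripts to look and compute and a tool call to move; the robot and the scene stay as the last step left them, time stands still between calls to the robot, and variables do not carry over. Pictures are saved under pics/ and viewed, at most 10 in all, crops included, and the job is handed in when it is done.

Besides the shell and the picture viewer there is one more tool, called after ">>>" as name(argument=value, ...) on one line, values as JSON. send_rows: Moves the arm, as the interface text tells. Its arguments: {"type":"object","properties":{"deltas":{"type":"array","items":{"type":"object","properties":{"tx":{"type":"number"},"ty":{"type":"number"},"tz":{"type":"number"},"roll":{"type":"number"}}}},"claw":{"type":"number"}},"required":["deltas"]}

```bash
mkdir -p pics; python3 - <<'E'
from station import observe, viewer, manip
import cv2
for n in("side","top"):
    im=viewer.capture(n); cv2.imwrite(f"pics/{n}0.png",im[:,:,::-1]); c=viewer.camera_info(n)
    print(n,c)
s=observe();print(s['tool_pos'],s['tool_rot'],s['time'],manip.pinch_z,s['gripper_width'])
E
```

```text
side {'camera_matrix': array([[513.33037695,   0.        , 311.33986007],
       [  0.        , 513.33037695, 203.26314392],
       [  0.        ,   0.        ,   1.        ]]), 'k1': -0.07634213334597607, 'xyz': array([0.29052467, 0.87590382, 0.54110306]), 'attitude': array([[-0.9608788 , -0.13256914,  0.24318172],
       [-0.27695752,  0.4679542 , -0.83923381],
       [-0.00254141, -0.87375299, -0.48636329]])}
top {'camera_matrix': array([[488.91223395,   0.        , 317.08086503],
       [  0.        , 488.91223395, 199.45917912],
       [  0.        ,   0.        ,   1.        ]]), 'k1': -0.11797004085242141, 'xyz': array([0.33318723, 0.11040569, 0.94119051]), 'attitude': array([[-0.09019615, -0.97491912,  0.20346342],
       [-0.995912  ,  0.0892963 , -0.013618  ],
       [-0.00489208, -0.20385995, -0.97898784]])}
[0.15794834 0.60411912 0.23016754] [[-9.67451109e-01  2.53057065e-01 -6.87780280e-04]
 [ 2.53057906e-01  9.67449512e-01 -1.77147957e-03]
 [ 2.17107275e-04 -1.88786812e-03 -9.99998194e-01]] 0.1 -0.0187 0.08524978422556274
```

View pics/side0.png

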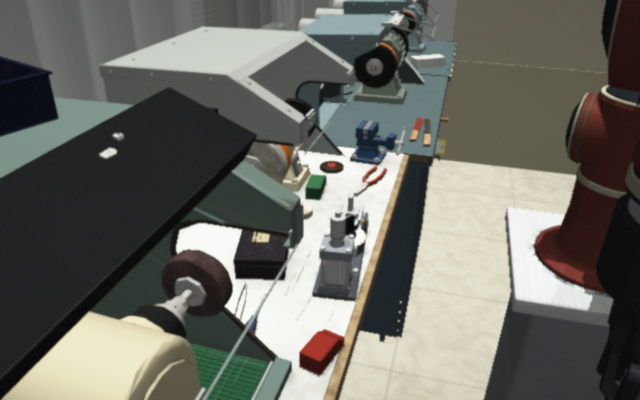

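View pics/top0.png

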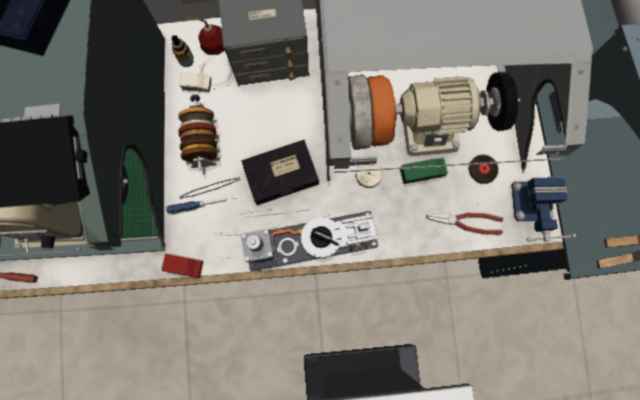

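The top view shows the stand: cylinder near (258,243), ring (288,246), knob (322,237) with its pointer toward the lower right, lock (358,230), and felt wheel (369,176). I'll zoom in for detail.

```bash
cat > h.py <<'E'
import numpy as np,cv2
from station import viewer,observe
def ray(n,uv):
    c=viewer.camera_info(n);d=np.array([c['k1'],0,0,0,0.])
    p=cv2.undistortPoints(np.array([[uv]],float),c['camera_matrix'],d)[0,0]
    return c['xyz'],c['attitude']@np.array([p[0],p[1],1])
def onz(n,uv,z):
    o,d=ray(n,uv);return o+d*(z-o[2])/d[2]
def proj(n,P):
    c=viewer.camera_info(n);R=c['attitude'].T
    return cv2.projectPoints(np.array([P],float),cv2.Rodrigues(R)[0],-R@c['xyz'],c['camera_matrix'],np.array([c['k1'],0,0,0,0.]))[0].ravel()
def tri(a,b):
    (o1,d1),(o2,d2)=ray("top",a),ray("side",b)
    s=np.linalg.lstsq(np.c_[d1,-d2],o2-o1,rcond=None)[0]
    p,q=o1+s[0]*d1,o2+s[1]*d2
    return (p+q)/2,np.linalg.norm(p-q)
E
python3 - <<'E'
import cv2
t=cv2.imread('pics/top0.png')[200:280,232:392]; s=cv2.imread('pics/side0.png')[180:305,300:385]
cv2.imwrite('pics/tc.png',cv2.resize(t,None,fx=5,fy=5,interpolation=cv2.INTER_CUBIC))
cv2.imwrite('pics/sc.png',cv2.resize(s,None,fx=4.8,fy=4.8,interpolation=cv2.INTER_CUBIC))
E
```

```text
(no output)
```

View pics/tc.png

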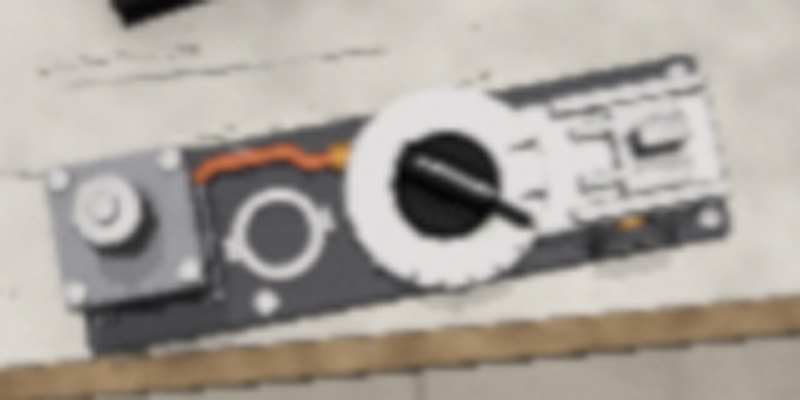

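View pics/sc.png

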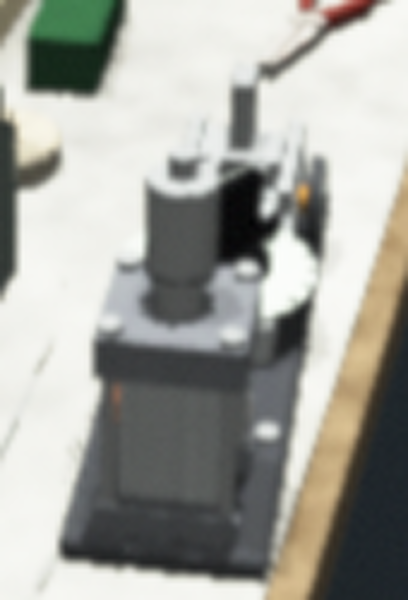

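```bash
python3 - <<'E'
from h import *
T=lambda x,y:((x-2)/5+232,(y-2)/5+200)
S=lambda x,y:((x-1.9)/4.8+300,(y-1.9)/4.8+180)
np.set_printoptions(precision=4,suppress=True)
nt=np.array([onz("top",T(*p),.093) for p in[(60,180),(170,158),(190,270),(75,293)]]);b=nt.mean(0)
print("nuts",nt,b); e=(nt[0]-nt[1])+(nt[3]-nt[2]);f=(nt[0]-nt[3])+(nt[1]-nt[2])
print("yaw from nuts (stand y dir)",np.degrees(np.arctan2(e[1],e[0])),np.degrees(np.arctan2(f[1],f[0]))+90)
ns=np.array([onz("side",S(*p),.093) for p in[(130,258),(247,268),(232,340),(111,322)]]);print("side nuts",ns.mean(0))
print("handle top",onz("top",T(108,210),.139),onz("side",S(187,178),.139))
c1,c2=onz("top",T(728,232),.008),onz("top",T(95,350),.008);d=c2-c1;print("plate edge",np.degrees(np.arctan2(d[1],d[0])),np.linalg.norm(d))
print("tab",tri(T(657,128),S(245,73)))
for z in(.04,.06,.08): print(z,"skirt",onz("top",T(446,184),z))
for z in(.07,.09,.1,.11): print(z,"bar",onz("top",T(415,160),z),onz("top",T(500,200),z))
E
```

```text
nuts [[0.4568 0.2327 0.093 ]
 [0.4611 0.1936 0.093 ]
 [0.4213 0.1894 0.093 ]
 [0.4168 0.2299 0.093 ]] [0.439  0.2114 0.093 ]
yaw from nuts (stand y dir) 96.30569051883997 94.93355230005692
side nuts [0.441  0.2107 0.093 ]
handle top [0.4387 0.2108 0.139 ] [0.4395 0.2114 0.139 ]
plate edge 95.37320540192735 0.24585787253462638
tab (array([0.4592, 0.0208, 0.076 ]), np.float64(0.0010453463045322145))
0.04 skirt [0.4501 0.0973 0.04  ]
0.06 skirt [0.4476 0.0976 0.06  ]
0.08 skirt [0.445  0.0979 0.08  ]
0.07 bar [0.4559 0.108  0.07  ] [0.4387 0.079  0.07  ]
0.09 bar [0.4531 0.1081 0.09  ] [0.4363 0.0797 0.09  ]
0.1 bar [0.4517 0.1081 0.1   ] [0.4351 0.0801 0.1   ]
0.11 bar [0.4503 0.1082 0.11  ] [0.4339 0.0805 0.11  ]
```

>>> send_rows(deltas=[{"tx":-0.2,"ty":-0.2,"roll":0.18},{"tx":-0.4,"ty":-0.4,"roll":0.36},{"tx":-0.6,"ty":-0.6,"roll":0.54},{"tx":-0.8,"ty":-0.8,"roll":0.72},{"tx":-1,"ty":-1,"roll":0.9},{"tx":-1,"ty":-1,"roll":0.9}], claw=0.3)

```text
schema error: expected keys tx, ty, tz, roll
```

```bash
cat >> h.py <<'E'
def go(x,y,z,yaw):
    """print tx,ty,tz,roll fractions needed to bring TCP to x,y,z with closing axis at yaw deg"""
    s=observe();R=np.array(s['tool_rot']);p=np.array(s['tool_pos'])
    d=R.T@(np.array([x,y,z])-p)/.15
    a=np.degrees(np.arctan2(R[1,1],R[0,1]));r=-(yaw-a)/45
    print("t",s['time'],"pos",p.round(4),"yaw",round(a,2),"delta",d.round(3),"roll",round(r,3),"w",round(s['gripper_width'],4),"F",np.round(s['contact_force'],1),"gf",round(float(s['gripper_force']),1),"q6",s['qpos'][5])
E
python3 -c "
from h import *
go(.4495,.097,.2,-30.7)"
```

```text
t 0.1 pos [0.1579 0.6041 0.2302] yaw 75.34 delta [-2.736 -2.779  0.206] roll 2.356 w 0.0852 F [ 0.7  0.  -0.3] gf 0.0 q6 -6.817872564300765
```

>>> send_rows(deltas=[{"tx":-0.2,"ty":-0.2,"tz":0,"roll":0.18},{"tx":-0.4,"ty":-0.4,"tz":0,"roll":0.36},{"tx":-0.6,"ty":-0.6,"tz":0,"roll":0.54},{"tx":-0.8,"ty":-0.8,"tz":0,"roll":0.72},{"tx":-1,"ty":-1,"tz":0,"roll":0.9},{"tx":-1,"ty":-1,"tz":0,"roll":0.9}], claw=0.3)

```text
time: 0.7
tool_pos: [0.267, 0.4183, 0.2307]
tool_rot: [[-0.566, 0.825, 0.0], [0.825, 0.566, -0.002], [-0.002, -0.001, -1.0]]
contact_force: [0.6, 0.7, 0.3]
gripper_width: 0.0597
gripper_force: 0.0
```

```bash
python3 -c "
from h import *
go(.4495,.097,.2,-30.7)"
```

```text
t 0.7 pos [0.267  0.4183 0.2307] yaw 34.45 delta [-2.455 -0.208  0.209] roll 1.448 w 0.0597 F [0.6 0.7 0.3] gf 0.0 q6 14.457824550082362
```

>>> send_rows(deltas=[{"tx":-0.2,"ty":0,"tz":0,"roll":0.18},{"tx":-0.4,"ty":0,"tz":0,"roll":0.36},{"tx":-0.6,"ty":0,"tz":0,"roll":0.54},{"tx":-0.8,"ty":-0.1,"tz":0,"roll":0.72},{"tx":-1,"ty":-0.1,"tz":0,"roll":0.9},{"tx":-1,"ty":-0.1,"tz":0,"roll":0.9}])

```text
time: 1.3
tool_pos: [0.3396, 0.2883, 0.231]
tool_rot: [[0.103, 0.995, 0.0], [0.995, -0.103, -0.001], [-0.001, 0.0, -1.0]]
contact_force: [0.7, 0.6, -0.1]
gripper_width: 0.06
gripper_force: 0.0
```

```bash
python3 -c "
from h import *
go(.4495,.097,.2,-30.7)"
```

```text
t 1.3 pos [0.3396 0.2883 0.231 ] yaw -5.9 delta [-1.193  0.86   0.208] roll 0.551 w 0.06 F [ 0.7  0.6 -0.1] gf 0.0 q6 36.660776181619624
```

>>> send_rows(deltas=[{"tx":-0.25,"ty":0.2,"tz":0,"roll":0.15},{"tx":-0.5,"ty":0.4,"tz":0,"roll":0.3},{"tx":-0.75,"ty":0.6,"tz":0,"roll":0.45},{"tx":-1,"ty":0.8,"tz":0,"roll":0.55},{"tx":-1,"ty":0.86,"tz":0.1,"roll":0.55},{"tx":-1,"ty":0.86,"tz":0.2,"roll":0.55}])

```text
time: 1.9
tool_pos: [0.4534, 0.1277, 0.201]
tool_rot: [[0.507, 0.862, 0.0], [0.862, -0.507, 0.001], [0.001, 0.0, -1.0]]
contact_force: [-0.6, -0.0, -0.7]
gripper_width: 0.0595
gripper_force: 0.0
```

```bash
python3 -c "
from h import *
go(.4500,.097,.12,-30.7)
for n in('top','side'): cv2.imwrite(f'pics/{n}1.png',viewer.capture(n)[:,:,::-1])
s=cv2.imread('pics/side1.png')[150:275,290:410]
cv2.imwrite('pics/s1.png',cv2.resize(s,None,fx=4.8,fy=4.8,interpolation=cv2.INTER_CUBIC))"
```

```text
t 1.9 pos [0.4534 0.1277 0.201 ] yaw -30.43 delta [-0.188  0.084  0.54 ] roll 0.006 w 0.0595 F [-0.6 -0.  -0.7] gf 0.0 q6 37.072111212745924
```

View pics/s1.png

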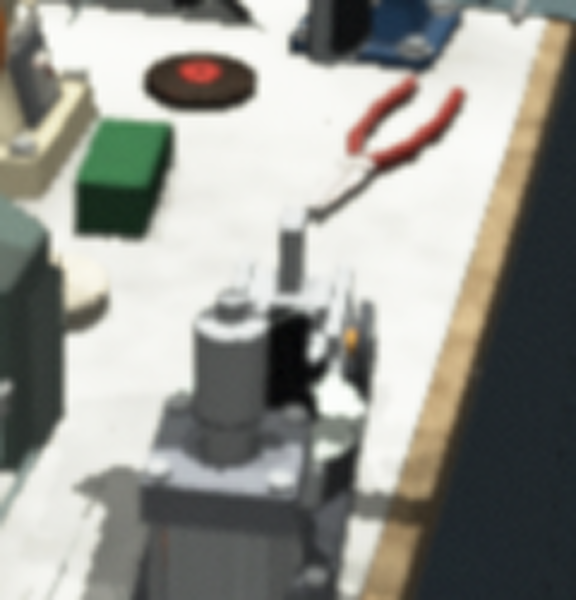

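```bash
python3 -c "
from h import *
for z in(.06,.065,.07,.075,.08,.085,.09): print(z,[proj('side',(x,y,z)).round(1) for x,y in((.4575,.1105),(.4500,.0967),(.4405,.0805))], proj('side',(.4577,.0179,z)).round(1))
print(proj('side',(.4534,.1277,.201)))"
```

```text
0.06 [array([340.9, 225.7]), array([346.7, 222.4]), array([353.7, 218.7])] [351.7 201.6]
0.065 [array([340.9, 223.3]), array([346.7, 220. ]), array([353.8, 216.4])] [351.8 199.3]
0.07 [array([341. , 220.9]), array([346.8, 217.7]), array([353.9, 214. ])] [351.9 197. ]
0.075 [array([341.1, 218.5]), array([346.9, 215.3]), array([354. , 211.6])] [352.  194.7]
0.08 [array([341.2, 216. ]), array([347. , 212.8]), array([354.1, 209.2])] [352.1 192.4]
0.085 [array([341.2, 213.6]), array([347.1, 210.4]), array([354.2, 206.8])] [352.1 190.1]
0.09 [array([341.3, 211.1]), array([347.2, 208. ]), array([354.3, 204.4])] [352.2 187.8]
[343.10017754 157.35966448]
```

>>> send_rows(deltas=[{"tx":-0.19,"ty":0.085,"tz":0.1,"roll":0},{"tx":-0.19,"ty":0.085,"tz":0.3,"roll":0},{"tx":-0.19,"ty":0.085,"tz":0.55,"roll":0},{"tx":-0.19,"ty":0.085,"tz":0.75,"roll":0},{"tx":-0.19,"ty":0.085,"tz":0.9,"roll":0},{"tx":-0.19,"ty":0.085,"tz":1.0,"roll":0},{"tx":-0.19,"ty":0.085,"tz":1.0,"roll":0}])

```text
time: 2.7
tool_pos: [0.446, 0.0982, 0.0488]
tool_rot: [[0.503, 0.864, -0.006], [0.864, -0.503, -0.0], [-0.003, -0.005, -1.0]]
contact_force: [0.3, 0.2, -0.4]
gripper_width: 0.0601
gripper_force: 0.0
```

```bash
python3 -c "
from h import *
go(.4500,.0967,.046,-30.7)
for n in('top','side'): cv2.imwrite(f'pics/{n}2.png',viewer.capture(n)[:,:,::-1])
s=cv2.imread('pics/side2.png')[150:250,300:400];t=cv2.imread('pics/top2.png')[180:280,270:370]
cv2.imwrite('pics/c2.png',cv2.resize(np.hstack([s,t]),None,fx=4,fy=4,interpolation=cv2.INTER_CUBIC))"
```

```text
t 2.7 pos [0.446  0.0982 0.0488] yaw -30.22 delta [0.005 0.028 0.019] roll 0.011 w 0.0601 F [ 0.3  0.2 -0.4] gf 0.0 q6 33.27408178342811
```

View pics/c2.png

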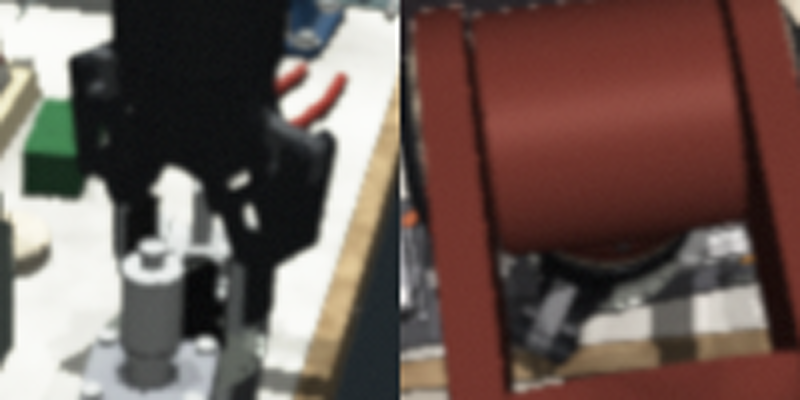

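The fingers straddle the knob bar: in the side crop the bar is at (200,300) and the fingers at x≈140 and 250. I'll centre on it and close.

>>> send_rows(deltas=[{"tx":0.0,"ty":0.025,"tz":0.02,"roll":0.01},{"tx":0.0,"ty":0.025,"tz":0.02,"roll":0.01}])

```text
time: 3.0
tool_pos: [0.4532, 0.0951, 0.0494]
tool_rot: [[0.513, 0.859, 0.002], [0.859, -0.513, 0.0], [0.001, 0.002, -1.0]]
contact_force: [0.4, -0.7, -0.1]
gripper_width: 0.0593
gripper_force: 0.0
```

>>> send_rows(deltas=[{"tx":0,"ty":0,"tz":0,"roll":0},{"tx":0,"ty":0,"tz":0,"roll":0},{"tx":0,"ty":0,"tz":0,"roll":0},{"tx":0,"ty":0,"tz":0,"roll":0},{"tx":0,"ty":0,"tz":0,"roll":0},{"tx":0,"ty":0,"tz":0,"roll":0}], claw=1)

```text
time: 3.6
tool_pos: [0.4504, 0.0962, 0.0488]
tool_rot: [[0.513, 0.858, -0.005], [0.858, -0.513, 0.003], [-0.0, -0.006, -1.0]]
contact_force: [-8.8, 4.7, 10.0]
gripper_width: 0.0109
gripper_force: 60.2
```

```bash
python3 -c "
from h import *
go(.4500,.0967,.046,5.4)"
```

```text
t 3.6 pos [0.4504 0.0962 0.0488] yaw -30.87 delta [ 0.002 -0.004  0.019] roll -0.806 w 0.0109 F [-8.8  4.7 10. ] gf 60.2 q6 33.47981562885218
```

>>> send_rows(deltas=[{"tx":0,"ty":-0.01,"tz":-0.01,"roll":-0.1},{"tx":0,"ty":-0.01,"tz":-0.01,"roll":-0.22},{"tx":0,"ty":-0.01,"tz":-0.01,"roll":-0.36},{"tx":0,"ty":-0.01,"tz":-0.01,"roll":-0.5},{"tx":0,"ty":-0.01,"tz":-0.01,"roll":-0.64},{"tx":0,"ty":-0.01,"tz":-0.01,"roll":-0.76},{"tx":0,"ty":-0.01,"tz":-0.01,"roll":-0.81},{"tx":0,"ty":-0.01,"tz":-0.01,"roll":-0.81}])

```text
time: 4.4
tool_pos: [0.4512, 0.096, 0.0489]
tool_rot: [[-0.098, 0.995, 0.002], [0.995, 0.098, 0.001], [0.001, 0.002, -1.0]]
contact_force: [5.6, 2.1, -8.4]
gripper_width: 0.0107
gripper_force: 59.3
```

>>> send_rows(deltas=[{"tx":0,"ty":0,"tz":0,"roll":0},{"tx":0,"ty":0,"tz":0,"roll":0},{"tx":0,"ty":0,"tz":0,"roll":0}])

```text
time: 4.7
tool_pos: [0.4512, 0.096, 0.0489]
tool_rot: [[-0.097, 0.995, 0.002], [0.995, 0.097, 0.001], [0.001, 0.002, -1.0]]
contact_force: [5.6, 1.4, -8.7]
gripper_width: 0.0107
gripper_force: 59.3
```

```bash
python3 -c "
from h import *
go(.4500,.0967,.046,5.4);print(observe()['moment'])"
```

```text
t 4.7 pos [0.4512 0.096  0.0489] yaw 5.58 delta [ 0.005 -0.008  0.02 ] roll 0.004 w 0.0107 F [ 5.6  1.4 -8.7] gf 59.3 q6 -2.873611543708703
[ 0.27680054 -0.94002593  0.0172029 ]
```

>>> send_rows(deltas=[{"tx":0,"ty":0,"tz":0,"roll":0},{"tx":0,"ty":0,"tz":0,"roll":0},{"tx":0,"ty":0,"tz":0,"roll":0},{"tx":0,"ty":0,"tz":-0.15,"roll":0},{"tx":0,"ty":0,"tz":-0.4,"roll":0},{"tx":0,"ty":0,"tz":-0.7,"roll":0},{"tx":0,"ty":0,"tz":-1,"roll":0},{"tx":0,"ty":0,"tz":-1,"roll":0}], claw=0.3)

```text
time: 5.5
tool_pos: [0.455, 0.0959, 0.2084]
tool_rot: [[-0.097, 0.995, 0.015], [0.995, 0.097, 0.001], [-0.001, 0.015, -1.0]]
contact_force: [0.1, 0.1, 0.3]
gripper_width: 0.0598
gripper_force: 0.0
```

>>> send_rows(deltas=[{"tx":-0.2,"ty":-0.2,"tz":0,"roll":0},{"tx":-0.5,"ty":-0.4,"tz":0,"roll":0},{"tx":-0.8,"ty":-0.4,"tz":0,"roll":0},{"tx":-1,"ty":-0.4,"tz":0,"roll":0},{"tx":-1,"ty":-0.4,"tz":0,"roll":0}])

```text
time: 6.0
tool_pos: [0.4054, -0.0621, 0.1996]
tool_rot: [[-0.092, 0.996, -0.0], [0.996, 0.092, -0.001], [-0.001, -0.0, -1.0]]
contact_force: [0.1, 0.4, -0.0]
gripper_width: 0.0598
gripper_force: 0.0
```

```bash
python3 -c "
from h import *
go(.4582,.0175,.15,5.4)
for n in('top',): cv2.imwrite(f'pics/{n}3.png',viewer.capture(n)[:,:,::-1])
t=cv2.imread('pics/top3.png')[200:280,232:392]
cv2.imwrite('pics/c3.png',cv2.resize(t,None,fx=5,fy=5,interpolation=cv2.INTER_CUBIC))"
```

```text
t 6.0 pos [ 0.4054 -0.0621  0.1996] yaw 5.29 delta [0.497 0.399 0.33 ] roll -0.002 w 0.0598 F [ 0.1  0.4 -0. ] gf 0.0 q6 -24.386550034256608
```

View pics/c3.png

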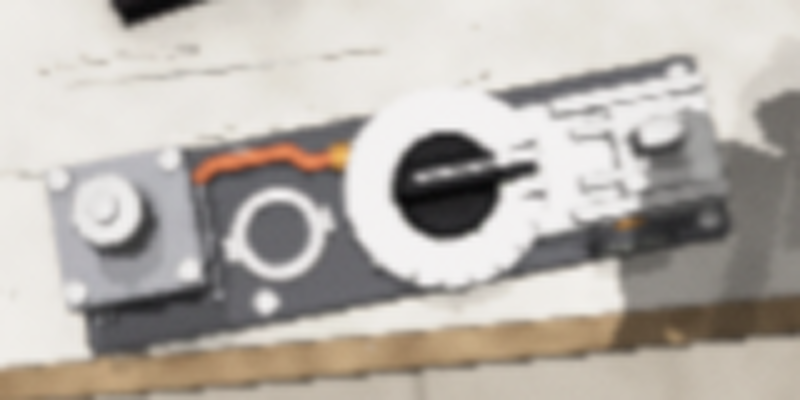

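```bash
python3 -c "
from h import *
im=cv2.imread('pics/top3.png')
g=cv2.resize(im[230:245,310:335],None,fx=8,fy=8,interpolation=cv2.INTER_CUBIC)
gr=cv2.cvtColor(im,cv2.COLOR_BGR2GRAY)[228:246,310:345]
# white line: bright ridge weighted per column between x=315..331
for u in range(315,332):
    col=gr[3:13,u-310].astype(int); print(u,231+int(col[1:9].argmax())+1,col)
T=lambda x,y:((x-2)/5+232,(y-2)/5+200)
a,b=onz('top',T(415,179),.072),onz('top',T(500,168),.072);d=b-a;print(np.degrees(np.arctan2(d[1],d[0])))
a,b=onz('top',T(446,184),.041),onz('top',T(535,168),.041);d=b-a;print(np.degrees(np.arctan2(d[1],d[0])),np.linalg.norm(d))
"
```

```text
315 235 [ 40  33  41  94 141  91  45  28  13  15]
316 235 [ 37  32  50 113 167 106  46  25  10  16]
317 235 [ 37  33  62 118 148  90  39  21  12  20]
318 234 [ 37  36  78 130 127  71  35  13  13  22]
319 234 [ 32  39  93 149 118  62  30  14  12  24]
320 234 [ 32  43 113 174 119  53  28  12  15  29]
321 234 [ 30  48 120 180 114  49  24  13  17  33]
322 234 [ 31  52 111 154  95  41  19  11  22  32]
323 234 [ 34  62 113 130  78  37  17  11  23  34]
324 233 [ 35  72 122 116  67  31  15  12  26  34]
325 233 [ 40  89 141 106  55  29  13  17  30  35]
326 233 [ 45 111 167 108  47  25  12  16  31  37]
327 233 [ 54 118 165 104  44  20  11  17  33  39]
328 233 [ 66 118 133  79  36  17  10  18  33  40]
329 232 [ 82 126 111  62  32  15  12  20  31  35]
330 232 [125 147 100  48  29  17  20  29  38  56]
331 232 [198 191 109  38  28  46  79  90 102 135]
-87.7960048122768
-84.97842906795604 0.03356053022165003
```

>>> send_rows(deltas=[{"tx":0.2,"ty":0.2,"tz":0.1,"roll":0},{"tx":0.4,"ty":0.4,"tz":0.3,"roll":0},{"tx":0.5,"ty":0.4,"tz":0.45,"roll":0},{"tx":0.5,"ty":0.4,"tz":0.65,"roll":0},{"tx":0.5,"ty":0.4,"tz":0.85,"roll":0},{"tx":0.5,"ty":0.4,"tz":0.97,"roll":0},{"tx":0.5,"ty":0.4,"tz":0.98,"roll":0},{"tx":0.5,"ty":0.4,"tz":0.98,"roll":0}])

```text
time: 6.85
tool_pos: [0.4578, 0.022, 0.0526]
tool_rot: [[-0.099, 0.995, -0.001], [0.995, 0.099, 0.0], [0.0, -0.001, -1.0]]
contact_force: [0.5, 0.8, 0.1]
gripper_width: 0.0597
gripper_force: 0.0
```

```bash
python3 -c "
from h import *
go(.4583,.018,.050,5.4)
for n in('top','side'): cv2.imwrite(f'pics/{n}4.png',viewer.capture(n)[:,:,::-1])
s=cv2.imread('pics/side4.png')[150:250,300:400];t=cv2.imread('pics/top4.png')[180:280,290:390]
cv2.imwrite('pics/c4.png',cv2.resize(np.hstack([s,t]),None,fx=4,fy=4,interpolation=cv2.INTER_CUBIC))"
```

```text
t 6.85 pos [0.4578 0.022  0.0526] yaw 5.66 delta [-0.027  0.001  0.017] roll 0.006 w 0.0597 F [0.5 0.8 0.1] gf 0.0 q6 -12.24500579540815
```

View pics/c4.png

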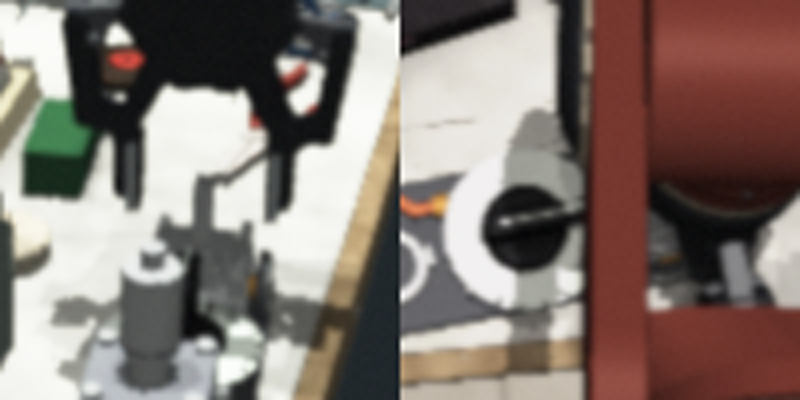

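The fingers straddle the lock's tab (side crop: tab at x≈205, fingers at 130 and 280). I'll trim the position and close.

>>> send_rows(deltas=[{"tx":-0.02,"ty":0,"tz":0.01,"roll":0},{"tx":-0.02,"ty":0,"tz":0.01,"roll":0},{"tx":-0.02,"ty":0,"tz":0.01,"roll":0},{"tx":-0.02,"ty":0,"tz":0.01,"roll":0},{"tx":-0.02,"ty":0,"tz":0.01,"roll":0},{"tx":-0.02,"ty":0,"tz":0.01,"roll":0},{"tx":-0.02,"ty":0,"tz":0.01,"roll":0}], claw=1)

```text
time: 7.65
tool_pos: [0.459, 0.018, 0.052]
tool_rot: [[-0.097, 0.995, 0.001], [0.995, 0.097, -0.0], [-0.0, 0.001, -1.0]]
contact_force: [-0.0, -0.1, 5.2]
gripper_width: 0.0089
gripper_force: 60.9
```

```bash
python3 -c "
from h import *
p=observe()['tool_pos'];go(p[0]-.094*.026,p[1]+.9956*.026,p[2],5.4)"
```

```text
t 7.65 pos [0.459 0.018 0.052] yaw 5.59 delta [ 0.173  0.001 -0.   ] roll 0.004 w 0.0089 F [-0.  -0.1  5.2] gf 60.9 q6 -12.635962283869432
```

Gripped. I'll slide it 25 mm along tool x, which is the stand's +y.

>>> send_rows(deltas=[{"tx":0.02,"ty":0,"tz":0,"roll":0},{"tx":0.05,"ty":0,"tz":0,"roll":0},{"tx":0.08,"ty":0,"tz":0,"roll":0},{"tx":0.11,"ty":0,"tz":0,"roll":0},{"tx":0.14,"ty":0,"tz":0,"roll":0},{"tx":0.165,"ty":0,"tz":0,"roll":0},{"tx":0.175,"ty":0,"tz":0,"roll":0},{"tx":0.175,"ty":0,"tz":0,"roll":0}])

```text
time: 8.45
tool_pos: [0.4565, 0.043, 0.052]
tool_rot: [[-0.098, 0.995, 0.001], [0.995, 0.098, -0.004], [-0.004, 0.001, -1.0]]
contact_force: [-0.1, -6.6, 4.4]
gripper_width: 0.0088
gripper_force: 61.1
```

```bash
python3 -c "
from h import *
go(.459-.094*.026,.018+.9956*.026,.052,5.4)"
```

```text
t 8.45 pos [0.4565 0.043  0.052 ] yaw 5.65 delta [0.006 0.001 0.   ] roll 0.005 w 0.0088 F [-0.1 -6.6  4.4] gf 61.1 q6 -9.353229535441868
```

>>> send_rows(deltas=[{"tx":0.01,"ty":0,"tz":0,"roll":0},{"tx":0.02,"ty":0,"tz":0,"roll":0},{"tx":0.02,"ty":0,"tz":0,"roll":0},{"tx":0.02,"ty":0,"tz":0,"roll":0}])

```text
time: 8.85
tool_pos: [0.4565, 0.0433, 0.052]
tool_rot: [[-0.099, 0.995, 0.002], [0.995, 0.099, -0.01], [-0.01, 0.001, -1.0]]
contact_force: [0.3, -16.3, 4.4]
gripper_width: 0.0086
gripper_force: 60.9
```

>>> send_rows(deltas=[{"tx":-0.01,"ty":0,"tz":0,"roll":0},{"tx":-0.01,"ty":0,"tz":0,"roll":0},{"tx":-0.01,"ty":0,"tz":0,"roll":0},{"tx":-0.01,"ty":0,"tz":-0.15,"roll":0},{"tx":-0.01,"ty":0,"tz":-0.4,"roll":0},{"tx":-0.01,"ty":0,"tz":-0.7,"roll":0},{"tx":-0.01,"ty":0,"tz":-1,"roll":0},{"tx":-0.01,"ty":0,"tz":-1,"roll":0}], claw=0.3)

```text
time: 9.65
tool_pos: [0.4595, 0.046, 0.209]
tool_rot: [[-0.098, 0.995, 0.013], [0.995, 0.098, -0.0], [-0.002, 0.013, -1.0]]
contact_force: [1.3, 0.4, 0.4]
gripper_width: 0.0595
gripper_force: 0.0
```

```bash
python3 -c "
from h import *
go(.44,.2107,.2,5.4)"
```

```text
t 9.65 pos [0.4595 0.046  0.209 ] yaw 5.63 delta [ 1.105 -0.022  0.058] roll 0.005 w 0.0595 F [1.3 0.4 0.4] gf 0.0 q6 -9.17880080965717
```

>>> send_rows(deltas=[{"tx":0.25,"ty":0,"tz":0,"roll":0},{"tx":0.5,"ty":0,"tz":0,"roll":0},{"tx":0.75,"ty":-0.02,"tz":0,"roll":0},{"tx":1,"ty":-0.02,"tz":0,"roll":0},{"tx":1,"ty":-0.02,"tz":0,"roll":0},{"tx":1,"ty":-0.02,"tz":0,"roll":0}])

```text
time: 10.25
tool_pos: [0.4372, 0.1954, 0.2002]
tool_rot: [[-0.1, 0.995, -0.002], [0.995, 0.1, -0.001], [-0.0, -0.002, -1.0]]
contact_force: [-1.3, 0.4, -0.1]
gripper_width: 0.06
gripper_force: 0.0
```

```bash
python3 -c "
from h import *
go(.44,.2107,.105,5.4)
for n in('top','side'): cv2.imwrite(f'pics/{n}5.png',viewer.capture(n)[:,:,::-1])
s=cv2.imread('pics/side5.png')[150:250,300:400];t=cv2.imread('pics/top5.png')[180:280,290:390]
cv2.imwrite('pics/c5.png',cv2.resize(np.hstack([s,t]),None,fx=4,fy=4,interpolation=cv2.INTER_CUBIC))"
```

```text
t 10.25 pos [0.4372 0.1954 0.2002] yaw 5.73 delta [0.1   0.03  0.634] roll 0.007 w 0.06 F [-1.3  0.4 -0.1] gf 0.0 q6 9.445797649640118
```

View pics/c5.png

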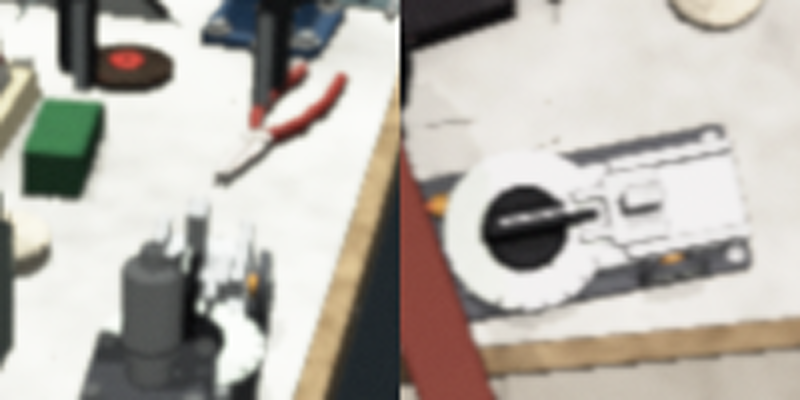

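The lock is home: in the top crop its fork is around the pointer at (590,215). Now I'll descend onto the rod handle.

>>> send_rows(deltas=[{"tx":0.1,"ty":0.02,"tz":0,"roll":0},{"tx":0.1,"ty":0.02,"tz":0.1,"roll":0},{"tx":0.1,"ty":0.02,"tz":0.25,"roll":0},{"tx":0.1,"ty":0.02,"tz":0.4,"roll":0},{"tx":0.1,"ty":0.02,"tz":0.55,"roll":0},{"tx":0.1,"ty":0.02,"tz":0.62,"roll":0},{"tx":0.1,"ty":0.02,"tz":0.62,"roll":0},{"tx":0.1,"ty":0.02,"tz":0.62,"roll":0}])

```text
time: 11.15
tool_pos: [0.4399, 0.2099, 0.1086]
tool_rot: [[-0.097, 0.995, 0.0], [0.995, 0.097, 0.0], [0.0, 0.0, -1.0]]
contact_force: [0.1, -0.7, -0.4]
gripper_width: 0.0601
gripper_force: 0.0
```

```bash
python3 -c "
from h import *
go(.44,.2107,.105,5.4)"
```

```text
t 11.15 pos [0.4399 0.2099 0.1086] yaw 5.58 delta [0.005 0.001 0.024] roll 0.004 w 0.0601 F [ 0.1 -0.7 -0.4] gf 0.0 q6 11.172391793764838
```

>>> send_rows(deltas=[{"tx":0.005,"ty":0,"tz":0.02,"roll":0},{"tx":0.005,"ty":0,"tz":0.02,"roll":0},{"tx":0.005,"ty":0,"tz":0.02,"roll":0},{"tx":0.005,"ty":0,"tz":0.02,"roll":0},{"tx":0.005,"ty":0,"tz":0.02,"roll":0},{"tx":0.005,"ty":0,"tz":0.02,"roll":0},{"tx":0.005,"ty":0,"tz":0.02,"roll":0}], claw=1)

```text
time: 11.85
tool_pos: [0.4402, 0.2109, 0.1063]
tool_rot: [[-0.098, 0.995, 0.001], [0.995, 0.098, 0.001], [0.0, 0.002, -1.0]]
contact_force: [-1.3, -0.1, 6.2]
gripper_width: 0.0226
gripper_force: 59.1
```

```bash
python3 -c "
from h import *
go(.44,.2107,.105,5.4)"
```

```text
t 11.85 pos [0.4402 0.2109 0.1063] yaw 5.6 delta [-0.001 -0.001  0.009] roll 0.004 w 0.0226 F [-1.3 -0.1  6.2] gf 59.1 q6 11.262444808893786
```

>>> send_rows(deltas=[{"tx":0,"ty":0,"tz":-0.02,"roll":0},{"tx":0,"ty":0,"tz":-0.06,"roll":0},{"tx":0,"ty":0,"tz":-0.1,"roll":0},{"tx":0,"ty":0,"tz":-0.14,"roll":0},{"tx":0,"ty":0,"tz":-0.18,"roll":0},{"tx":0,"ty":0,"tz":-0.21,"roll":0},{"tx":0,"ty":0,"tz":-0.22,"roll":0},{"tx":0,"ty":0,"tz":-0.22,"roll":0}])

```text
time: 12.65
tool_pos: [0.4395, 0.2107, 0.1386]
tool_rot: [[-0.098, 0.995, 0.0], [0.995, 0.098, -0.0], [-0.0, 0.0, -1.0]]
contact_force: [0.0, 0.2, -2.5]
gripper_width: 0.0227
gripper_force: 59.3
```

```bash
python3 -c "
from h import *
go(.4402,.2109,.1535,5.4);print(observe()['moment'])"
```

```text
t 12.65 pos [0.4395 0.2107 0.1386] yaw 5.6 delta [ 0.001  0.004 -0.099] roll 0.004 w 0.0227 F [ 0.   0.2 -2.5] gf 59.3 q6 11.262043271990283
[-0.0392184  -0.06108068  0.01766141]
```

Lifting freely, and only the rod's weight shows on the tool.

>>> send_rows(deltas=[{"tx":0,"ty":0,"tz":-0.03,"roll":0},{"tx":0,"ty":0,"tz":-0.06,"roll":0},{"tx":0,"ty":0,"tz":-0.09,"roll":0},{"tx":0,"ty":0,"tz":-0.1,"roll":0},{"tx":0,"ty":0,"tz":-0.1,"roll":0},{"tx":0,"ty":0,"tz":-0.1,"roll":0},{"tx":0,"ty":0,"tz":-0.1,"roll":0},{"tx":0,"ty":0,"tz":-0.1,"roll":0}])

```text
time: 13.45
tool_pos: [0.4393, 0.2107, 0.153]
tool_rot: [[-0.098, 0.995, -0.001], [0.995, 0.098, -0.0], [-0.0, -0.001, -1.0]]
contact_force: [-0.1, 0.1, -1.8]
gripper_width: 0.0221
gripper_force: 59.3
```

```bash
python3 -c "
from h import *
go(.4402,.2109,.1535,5.4)
cv2.imwrite('pics/side6.png',viewer.capture('side')[:,:,::-1])
s=cv2.imread('pics/side6.png')[170:270,290:390]
cv2.imwrite('pics/c6.png',cv2.resize(s,None,fx=5.5,fy=5.5,interpolation=cv2.INTER_CUBIC))"
```

```text
t 13.45 pos [0.4393 0.2107 0.153 ] yaw 5.6 delta [ 0.001  0.006 -0.003] roll 0.004 w 0.0221 F [-0.1  0.1 -1.8] gf 59.3 q6 11.26273228689891
```

View pics/c6.png

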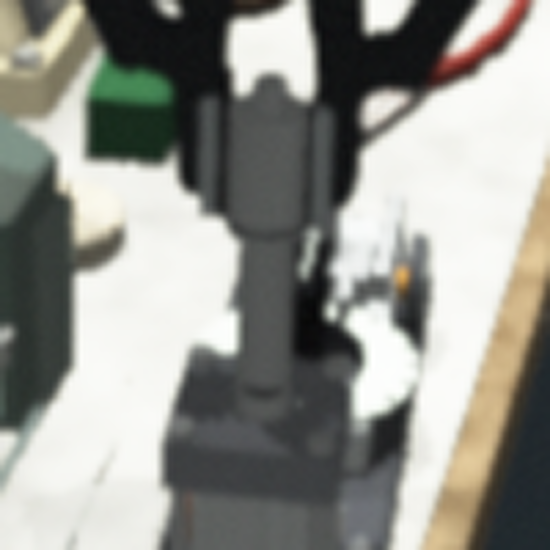

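The groove shows at (265,393), just above the head, and the rod is held upright and still. Handing in.

```bash
python3 -c "
from station import job
print(job.close_job())"
```

```text
the job is handed in; nothing more can be done
None
```

The job is handed in at about 13.5 s: the knob is at OFF, the lock is home over the pointer, and the rod is held still about 47 mm up with its groove just clear of the head; the hand-in returned no verdict.

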